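# Lock out the isolator and pull the fuse with tongs

### The arm

A 6-joint arm with a two-finger parallel gripper is mounted at the origin on the work surface. World frame = base frame: x ahead of the robot, y to its left, z up, the work surface at z = 0. Lengths are in mm, angles in rad, forces in N, time in s.
With the tool pointing down it reaches from about 350 to 975 mm from the base axis. Payload 7.1 kg.
Tool frame: the origin (TCP) lies at the very end of the fingers, on their centre line; the grasp point (between the pads) lies ctrl.hold_point_z behind it (ctrl.hold_point_z is the distance from the TCP to the grasp point, in mm); z points along the fingers, y is the line along which they close (so a half turn about z gives the same grasp; the last joint's range is limited). The gripper opens to 88 mm and grips with 3 to 60 N. Pads are 20 mm wide; open, the fingers measure 115 mm over their backs; the gripper's body (75 mm by 178 mm) begins 61 mm behind the grasp point.
Start: joints at [1.11, 0.423, 1.63, -0, 1.089, -0.019], TCP at [267.197, 564.987, 222.675] pointing down, gripper open.
Joint ranges: [-3, 3], [-0.9, 2.11], [0.09, 2.58], [-1.31, 4.45], [0.11, 2.69], [-2.54, 2.54]. Speed limits (rad/s): [2.39, 2.39, 3.01, 3.14, 3.14, 3.14].

### API

Orientations are given as a rotation vector (axis times angle).
In Python, from workcell import ctrl gives the robot as it stands. The module is installed in compiled form; this text tells all that it offers.
- The arm moves only by the shell command python3 -m creep 'ROWS'. ROWS is JSON, a list of rows, each an object with "translation": the shift along the tool's x, y, z in mm, a list of three; "angular": the turn, a rotation vector about the tool's x, y, z in rad, a list of three; "jaw": the opening, from 0 (shut) to 1 (fully open). A call has exactly 8 rows; each row is the pose to reach, as a shift and turn from the pose commanded when the call began, along the tool's axes at that moment; what a row does not reach only later rows make up. A row lasts 1/8 s, in which the tool goes at most 62.5 mm and 10.7 degrees, less where a joint would pass 70% of its speed; a pose out of reach is approached as far as the arm can. A call with a gripper value outside its range is refused whole. The fingers move at their own pace and stop on an object; the grip force is fixed at half the most. Time passes only in rows, so rows that repeat a pose let the fingers close, or fill a call up. It gives the time, the measured TCP pose, the force, the opening and the grip force at its end, in the units of the state.
- ctrl.get_obs(): the state, without advancing time (a new reading comes with each control period).
- ctrl.get_image(name): name is "side" or "top" or "wrist"; returns the picture (480x640x3 uint8, red, green, blue); there is no depth.
- ctrl.camera_info(name): a dict with "camera_matrix" (3x3 intrinsics, pixels), "world_from_camera" (4x4, takes a point from camera to world coordinates). Camera axes: x right, y up, looking along -z (the intrinsics and any distortion apply to the point x, -y, -z); pixel columns grow to the right and rows downward; lengths in mm; the calibration is good to about 2 mm. The wrist camera is an equidistant fisheye: a pixel r from the principal point sees the ray r / f radians off the axis. A picture is of the moment at which its call begins: read the wrist's pose just before it. camera_info takes no time and is no camera call; for the wrist camera it gives the pose at the moment of the call.
- ctrl.close_job(): hands the job in; it is judged then, once.
Trained networks look in the newest picture that a camera, given by its name, has taken for a name from the list of things; names that differ only in an ending like _2 or _b are one class to them, and where a whole thing is asked for, a point or a joint stands for the part that bears it (a point fixed in the world has none). Each returns a list of dicts, best first, with "score" (0 to 1); they miss things now and then, are a little off and sometimes report something else, mostly with a low value. They report only what shows in the picture. A call takes as long as a camera call.
- ctrl.look_for(camera, label): "rect" ([left, top, right, bottom] in pixels, round what is visible of it).
The state is a dict: "t": time; "qpos": joint angles; "qvel": joint speeds; "joint_torque": joint torques, N m; "ee_pos": TCP position; "orientation": TCP orientation; "ft_force": force on the tool from outside, world axes, zero at the start; "moment": the same for the moment, N m; "width": finger opening in mm; "grasp_force": force on a finger pad.
Only numpy, scipy, OpenCV 4.12 (cv2) and the standard library are available. Lean on these libraries where they do the work, as an engineer would, in place of code of your own. Each camera call takes 0.05 s, during which the arm holds its last target. There are 200 camera calls.

### The job

First lock out the isolator: take the round-headed lock-out pin from the wooden rack, push it fully home in the hole of the black isolator block on the fuse board and let go of it. Then pick up the insulating tongs, squeeze them on the fuse that stands in the open white base, pull it straight out and finish while still holding it in the tongs, lifted at least 10 cm above where it sat. Never touch the fuse with the gripper itself, and leave the square-headed key, tin, carton and tape roll where they are.

Things in the scene. Friction and masses are not known exactly. Their poses are not given: they have to be found in the camera images.
- pin_head (a point): Centre of the grip head of the loose steel lock-out pin (60 g), z up. Head: plain round cylinder 18 mm in diameter, 44 mm tall (this point half-way up). Below it a shaft 10 mm in diameter, 35 mm long, with chamfered foot. It starts upright in either hole of the wooden rack, sunk 25 mm, so that its head spans heights 45 to 89 mm.
- pin_tip (a point): Centre of the foot of the lock-out pin's shaft, 57 mm below pin_head.
- rack: Fixed wooden rack for pin and key, 140 (x) x 50 (y) x 35 mm tall, origin under its centre. Two 12 mm holes in its top, 37.5 mm either side of the middle along its x, 25 mm deep.
- key_head (a point): Bystander in the rack's other hole: loose steel key with the same shaft as the pin, but a flat rectangular head 26 x 10 x 44 mm (this point is its centre; long side along its x).
- board: Fixed fuse board: grey slab 140 (x) x 280 (y) x 20 mm, origin under its centre. On it, in a row along its y: at -85 mm the black isolator block, in the middle a white base with a round cap screwed on (80 mm high in all), at +85 mm the open white fuse base with the fuse.
- lock_hole (a point): Centre of the mouth of the round hole in the top of the black isolator block (70 x 60 x 50 mm), at height 70 mm; z up, x and y along the board. Hole 12 mm in diameter, 40 mm deep: a pin pushed home rests with its head's underside on the block's top, its foot 35 mm below the mouth.
- fuse_center (a point): Centre of the loose upright fuse (80 g, 56 mm tall in all): brass foot 20 mm in diameter and 20 mm tall, white ceramic barrel 26 mm in diameter and 32 mm tall (from 8 mm below to 24 mm above this point), steel cap on top. It stands in the open base, this point at height 60 mm. Grip the barrel with the tongs about 8 mm above this point.
- fuse_seat (a point): Fixed point of the board where the seated fuse's centre lies (height 60 mm), axes along the board, z up. The open base around it is 56 x 56 mm, its top 10 mm below this point, with a loose 23 mm hole 18 mm deep for the fuse's foot.
- tongs_grip (a point): Where to grip the loose grey plastic tongs (110 g): midway between the arms, half-way up their 20 mm height, at height 25 mm at the start. x points along the tongs to the jaws, y across (squeeze this way), z up. Arms: strips 6 mm thick, joined so that they move alike, hinged on a head (26 x 56 x 22 mm) 100 mm behind this point. Sprung open, the outer faces here are 64 mm apart.
- tongs_jaw (a point): Midway between the two rubber jaws, half-way up: 100 mm ahead of tongs_grip along the tongs' x. Jaw pads 34 mm long, 20 mm tall. Jaw gap 74 mm when open; 50 mm with the arms squeezed to 52 mm over their outer faces at tongs_grip; 26 mm (the fuse's barrel) at 40 mm, arms parallel.
- tong_left (a joint): Closing angle of the left arm (rad): 0 sprung open, about 0.12 with the jaws on the fuse's barrel, at most 0.17. Squeezing at tongs_grip takes 5 N at first, 11 N at the barrel; half of any further grip reaches the jaws. Squeezed to about 52 mm the tongs can be lifted by the spring force alone, jaws still open.
- tong_right (a joint): Closing angle of the right arm, the same as the left one.
- rest: Fixed wooden rest under the tongs, origin under its centre, which lies below tongs_grip to within 6 mm. Base board 210 (x) x 100 (y) x 3 mm; two cross bars 16 (x) x 120 (y) x 15 mm tall at x = -82 and +68 mm carry the tongs.
- tin_c (a point): Bystander: centre of a closed metal tin 70 mm in diameter and 50 mm tall.
- carton_c (a point): Bystander: centre of a brown carton 60 x 80 x 45 mm.
- tape_c (a point): Bystander: centre of a black tape roll 100 mm in diameter and 40 mm tall.

How it is judged:
By the outcome, as a careful person would: the job done as asked, in the order asked, and still so for the second after the job is handed in, while the arm keeps its last pose, push and grip.
It also fails if it takes over 67 s, if anything falls off the work surface, if the arm or the gripper's body presses on something with over 40 N, if the wrist force passes 120 N, or if a joint passes its speed limit or range.

## Working session

There is one attempt and no reset: what is moved stays moved. The work goes in short steps, Python scripts to look and compute and a shell command to move; the robot and the scene stay as the last step left them, time stands still between calls to the robot, and variables do not carry over. Pictures are saved under pics/ and viewed, at most 10 in all, crops included, and the job is handed in when it is done.

```bash
mkdir -p pics; cat > h.py <<'E'
import numpy as np, cv2
from scipy.spatial.transform import Rotation as R
from workcell import ctrl
def ray(cam,u,v,info=None):
    i=info or ctrl.camera_info(cam); K=np.array(i["camera_matrix"]); T=np.array(i["world_from_camera"])
    x=(u-K[0,2])/K[0,0]; y=(v-K[1,2])/K[1,1]
    if cam=="wrist":
        r=np.hypot(x,y); d=np.array([x/r*np.sin(r),-y/r*np.sin(r),-np.cos(r)]) if r>1e-9 else np.array([0,0,-1.])
    else: d=np.array([x,-y,-1.])
    return T[:3,3],T[:3,:3]@d
def at(cam,u,v,z,info=None):
    o,d=ray(cam,u,v,info); return o+d*(z-o[2])/d[2]
def proj(cam,p,info=None):
    i=info or ctrl.camera_info(cam); K=np.array(i["camera_matrix"]); T=np.array(i["world_from_camera"])
    c=T[:3,:3].T@(np.array(p)-T[:3,3]); c=np.array([c[0],-c[1],-c[2]])
    if cam=="wrist":
        r=np.hypot(c[0],c[1]); th=np.arctan2(r,c[2]); q=c[:2]/max(r,1e-9)*th
    else: q=c[:2]/c[2]
    return K[0,0]*q[0]+K[0,2],K[1,1]*q[1]+K[1,2]
def snap(cam,name):
    i=ctrl.camera_info(cam); im=ctrl.get_image(cam); cv2.imwrite(f"pics/{name}.png",im[:,:,::-1]); return im,i
def tool():
    s=ctrl.get_obs(); return np.array(s["ee_pos"]),R.from_rotvec(s["orientation"]),s
def delta(p):
    a,r,s=tool(); return r.inv().apply(np.array(p)-a)
E
python3 - <<'E'
from h import *
a,r,s=tool(); print(s["t"],a,r.as_matrix().round(3),ctrl.hold_point_z,s["width"])
for c in ["top","side"]:
    snap(c,c+"0"); i=ctrl.camera_info(c); print(c,np.round(i["camera_matrix"],1).tolist(),np.round(i["world_from_camera"],2).tolist())
for c in ["top"]:
  for l in ["pin_head","key_head","rack","board","fuse_center","tongs_grip","rest"]:
    print(c,l,[(round(d["score"],2),np.round(d["rect"],1).tolist()) for d in ctrl.look_for(c,l)[:2]])
E
```

```text
0.0 [266.96343463 564.5078396  221.90297442] [[-0.904  0.428 -0.001]
 [ 0.428  0.904 -0.001]
 [ 0.    -0.001 -1.   ]] 18.700000000000003 87.63911550595898
top [[498.2, 0.0, 316.8], [0.0, 498.2, 233.8], [0.0, 0.0, 1.0]] [[-0.0, 0.99, -0.15, 403.13], [-1.0, -0.0, 0.01, -28.67], [0.01, 0.15, 0.99, 1042.49], [0.0, 0.0, 0.0, 1.0]]
side [[597.9, 0.0, 322.7], [0.0, 597.9, 239.1], [0.0, 0.0, 1.0]] [[0.95, 0.14, -0.28, 242.14], [-0.31, 0.49, -0.81, -979.27], [0.02, 0.86, 0.51, 697.72], [0.0, 0.0, 0.0, 1.0]]
top pin_head [(0.62, [467.0, 281.2, 482.2, 293.5])]
top key_head [(0.61, [469.0, 243.7, 485.7, 258.3])]
top rack [(0.67, [453.3, 233.8, 483.6, 303.9])]
top board [(0.77, [278.6, 169.0, 423.8, 262.2]), (0.57, [123.8, 221.8, 197.2, 340.4])]
top fuse_center [(0.59, [303.9, 193.2, 319.0, 205.6]), (0.15, [121.8, 217.7, 200.6, 339.4])]
top tongs_grip [(0.62, [123.0, 219.1, 195.4, 339.1])]
top rest [(0.74, [117.8, 229.5, 204.0, 337.6]), (0.52, [208.4, 127.2, 251.3, 169.1])]
```

View pics/top0.png

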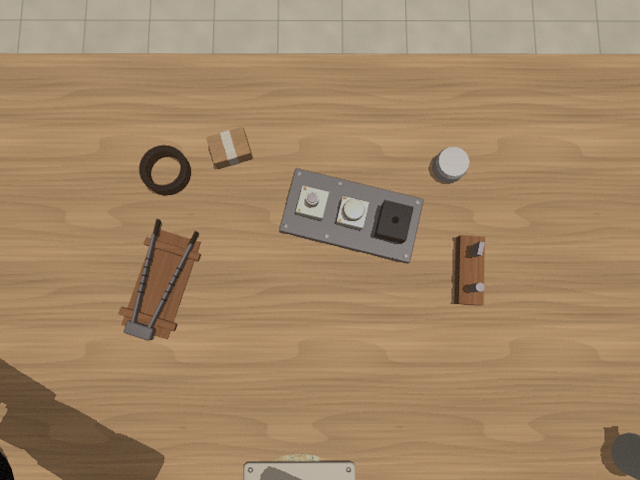

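View pics/side0.png

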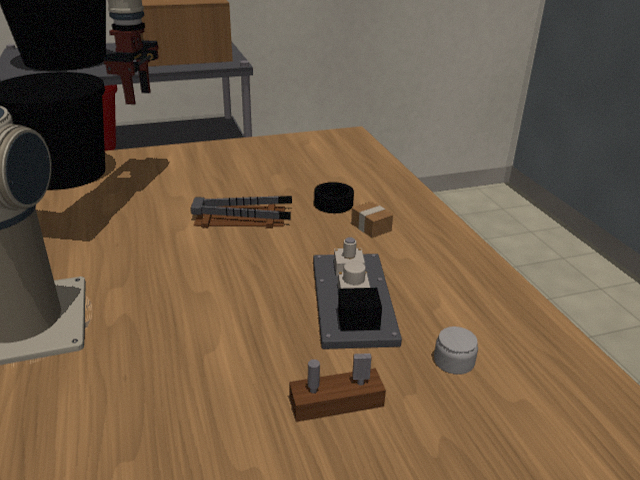

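The top view shows the pin's round head at about (480,287) and the key's flat head at (478,247). The isolator hole is at (395,220), the fuse at (312,199), and the tongs' jaws are at (157,222) and (195,236), pointing away from the robot. Next I'll turn these into positions.

```bash
python3 - <<'E'
from h import *
ctrl.get_image("side")
def n(c,l,k=1): 
    d=ctrl.look_for(c,l)[:k]; print(c,l,[(round(x["score"],2),np.round(x["rect"],1).tolist()) for x in d])
for l in ["pin_head","fuse_center","lock_hole"]: n("side",l)
P=lambda *a:at(*a).round(1)
print("pin",P("top",481,287.5,89),"side",P("side",314,362,89))
print("key",P("top",480,245,89))
print("hole",P("top",395,220,70)); print("fuse",P("top",312,197,88),P("side",350,241,88))
for q in [(298,170),(423,200),(409,262),(280,230)]: print("bd",P("top",*q,20))
for q in [(157,222),(196,235),(126,327),(155,335)]: print("tg",P("top",*q,35))
i=ctrl.camera_info("wrist"); a,r,s=tool(); T=np.array(i["world_from_camera"])
print("wristcam in tool",r.inv().apply(T[:3,3]-a).round(1),(r.inv().as_matrix()@T[:3,:3]).round(2),np.round(i["camera_matrix"],1).tolist())
E
```

```text
side pin_head [(0.61, [311.4, 359.9, 321.8, 394.3])]
side fuse_center [(0.8, [339.1, 239.2, 356.8, 258.2])]
side lock_hole [(0.92, [313.7, 250.4, 402.5, 350.6])]
pin [ 445.7 -348.    89. ] side [ 449. -346.   89.]
key [ 527.5 -350.3   89. ]
hole [ 580.2 -190.1   70. ]
fuse [622.8 -25.4  88. ] [622.1 -32.8  88. ]
bd [696.9   4.5  20. ]
bd [ 631.9 -258.4   20. ]
bd [ 501.3 -225.1   20. ]
bd [568.2  41.3  20. ]
tg [582.6 292.5  35. ]
tg [555.6 211.7  35. ]
tg [371.  343.9  35. ]
tg [355.3 285.7  35. ]
wristcam in tool [ 6.980e+01 -1.000e-01 -1.609e+02] [[ 0.    0.97  0.25]
 [ 1.   -0.   -0.  ]
 [-0.    0.25 -0.97]] [[371.6, 0.0, 325.4], [0.0, 371.6, 234.6], [0.0, 0.0, 1.0]]
```

```bash
python3 -m creep '[{"translation":[-51,-34,0],"angular":[0,0,0.17],"jaw":1},{"translation":[-102,-68,0],"angular":[0,0,0.34],"jaw":1},{"translation":[-153,-102,0],"angular":[0,0,0.51],"jaw":1},{"translation":[-204,-136,0],"angular":[0,0,0.68],"jaw":1},{"translation":[-255,-170,0],"angular":[0,0,0.85],"jaw":1},{"translation":[-306,-204,0],"angular":[0,0,1.02],"jaw":1},{"translation":[-357,-238,0],"angular":[0,0,1.19],"jaw":1},{"translation":[-406,-273,0],"angular":[0,0,1.35],"jaw":1}]'
python3 -c "
from h import *
print(delta([447,-347,215]).round(1)); a,r,s=tool(); print(a,(r.inv()*R.from_matrix([[1,0,0],[0,-1,0],[0,0,-1]])).as_rotvec())"
```

```text
t: 1.65
ee_pos: [518.5, 142.8, 223.0]
orientation: [2.458, 1.956, 0.001]
ft_force: [0.7, 0.8, 0.3]
width: 87.6
grasp_force: 0.0
[-493.3   40.3    7.8]
[518.52961892 142.78265605 223.00624627] [ 3.18808542e-04 -9.01385499e-04  1.34423453e+00]
```

```bash
python3 -m creep '[{"translation":[-62,5,1],"angular":[0,0,0.17],"jaw":1},{"translation":[-124,10,2],"angular":[0,0,0.34],"jaw":1},{"translation":[-186,15,3],"angular":[0,0,0.51],"jaw":1},{"translation":[-248,20,4],"angular":[0,0,0.68],"jaw":1},{"translation":[-310,25,5],"angular":[0,0,0.85],"jaw":1},{"translation":[-372,30,6],"angular":[0,0,1.02],"jaw":1},{"translation":[-434,35,7],"angular":[0,0,1.19],"jaw":1},{"translation":[-493,40,8],"angular":[0,0,1.344],"jaw":1}]'
python3 - <<'E'
from h import *
im,i=snap("wrist","w1")
for l in ["pin_head","key_head"]:
    for d in ctrl.look_for("wrist",l)[:1]: print(l,round(d["score"],2),np.round(d["rect"],1))
for z in (45,89):
  p=proj("wrist",[447,-347,z],i); print(np.round(p,1))
a,r,s=tool(); print(a,r.as_matrix().round(3))
E
```

```text
t: 2.65
ee_pos: [447.9, -347.4, 214.9]
orientation: [3.141, 0.0, 0.001]
ft_force: [0.5, 0.6, 0.8]
width: 87.9
grasp_force: 0.0
pin_head 0.89 [313.4 209.3 334.9 240.1]
[325.2 216.2]
[325.2 227.5]
[ 447.79088114 -347.77629243  214.55896723] [[ 1.     0.002  0.   ]
 [ 0.002 -1.    -0.   ]
 [ 0.     0.    -1.   ]]
```

View pics/w1.png

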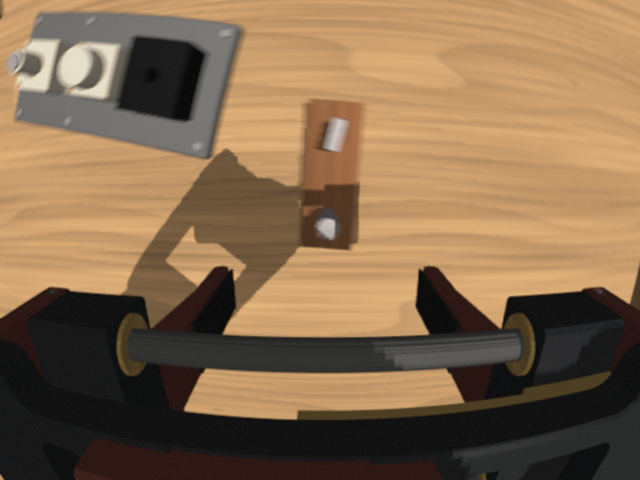

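The wrist picture shows the pin head at (327,227), within about 1 mm of the predicted spot, and the key at (335,134). I'm descending and gripping.

```bash
python3 -m creep '[{"translation":[-0.5,-1,40],"angular":[0,0,0],"jaw":1},{"translation":[-0.5,-1,80],"angular":[0,0,0],"jaw":1},{"translation":[-0.5,-1,115],"angular":[0,0,0],"jaw":1},{"translation":[-0.5,-1,140],"angular":[0,0,0],"jaw":1},{"translation":[-0.5,-1,155],"angular":[0,0,0],"jaw":1},{"translation":[-0.5,-1,160],"angular":[0,0,0],"jaw":1},{"translation":[-0.5,-1,160],"angular":[0,0,0],"jaw":0.5},{"translation":[-0.5,-1,160],"angular":[0,0,0],"jaw":0.2}]'
python3 -m creep '[{"translation":[0,0,0],"angular":[0,0,0],"jaw":0.15},{"translation":[0,0,0],"angular":[0,0,0],"jaw":0.1},{"translation":[0,0,0],"angular":[0,0,0],"jaw":0.1},{"translation":[0,0,0],"angular":[0,0,0],"jaw":0},{"translation":[0,0,0],"angular":[0,0,0],"jaw":0},{"translation":[0,0,0],"angular":[0,0,0],"jaw":0},{"translation":[0,0,0],"angular":[0,0,0],"jaw":0},{"translation":[0,0,0],"angular":[0,0,0],"jaw":0}]'
```

```text
t: 3.8
ee_pos: [448.5, -344.6, 55.6]
orientation: [3.141, 0.009, 0.002]
ft_force: [-0.6, 0.5, 0.3]
width: 71.5
grasp_force: 0.0
t: 4.8
ee_pos: [448.1, -344.8, 54.8]
orientation: [3.141, 0.009, 0.001]
ft_force: [-0.7, -5.2, -2.7]
width: 17.8
grasp_force: 29.9
```

```bash
python3 -m creep '[{"translation":[0,0,-25],"angular":[0,0,0],"jaw":0},{"translation":[0,0,-70],"angular":[0,0,0],"jaw":0},{"translation":[10,-15,-110],"angular":[0,0,0],"jaw":0},{"translation":[30,-50,-110],"angular":[0,0,0],"jaw":0},{"translation":[50,-95,-110],"angular":[0,0,0],"jaw":0},{"translation":[70,-135,-110],"angular":[0,0,0],"jaw":0},{"translation":[82,-155,-110],"angular":[0,0,0],"jaw":0},{"translation":[82,-155,-110],"angular":[0,0,0],"jaw":0}]'
python3 - <<'E'
from h import *
a,r,s=tool(); im,i=snap("wrist","w2"); print(a,r.as_matrix().round(3),s["width"])
for l in ["pin_head","pin_tip","lock_hole"]:
    for d in ctrl.look_for("wrist",l)[:2]: print(l,round(d["score"],2),np.round(d["rect"],1))
print("hole exp",np.round(proj("wrist",[580.2,-190.1,70],i),1))
for n,z in (("tip",44.8-0),): print(np.round(proj("wrist",a+r.apply([0,0,44.8]),i),1))
E
```

```text
t: 5.8
ee_pos: [529.2, -186.8, 164.5]
orientation: [-3.141, -0.013, 0.001]
ft_force: [-0.4, 0.6, -0.7]
width: 17.8
grasp_force: 29.9
[ 529.23593527 -186.81166503  164.48762479] [[ 1.     0.008 -0.001]
 [ 0.008 -1.     0.001]
 [-0.001 -0.001 -1.   ]] 17.75272274460233
pin_head 0.67 [301.6 255.5 348.7 337.3]
pin_head 0.48 [ 88.5  39.4 415.2 255. ]
pin_tip 0.7 [299.6 258.2 346.8 335.3]
pin_tip 0.25 [437.2   0.8 527.2  67.4]
lock_hole 0.95 [ 90.8  39.4 413.1 254.2]
hole exp [331.4 164.5]
[325.8 258.5]
```

View pics/w2.png

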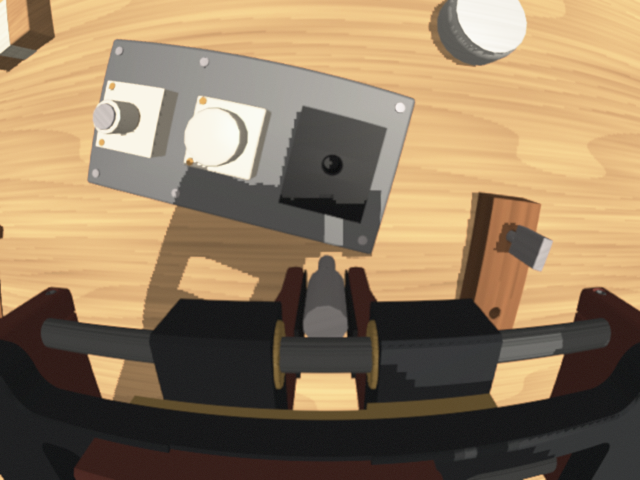

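The hole is at about (332,165), predicted (331,164.5). The pin's foot shows near (327,258), so I'm zooming in on both.

```bash
python3 - <<'E'
import cv2,numpy as np
im=cv2.imread("pics/w2.png")
a=cv2.resize(im[140:190,305:360],None,fx=8,fy=8,interpolation=cv2.INTER_CUBIC)
a=cv2.convertScaleAbs(a,alpha=2)
b=cv2.resize(im[245:345,295:360],None,fx=6,fy=6,interpolation=cv2.INTER_CUBIC)
W=np.zeros((600,800,3),np.uint8); W[:a.shape[0],:400]=a[:, :400]; W[:600,405:795]=b
cv2.imwrite("pics/c1.png",W)
E
```

```text
(no output)
```

View pics/c1.png

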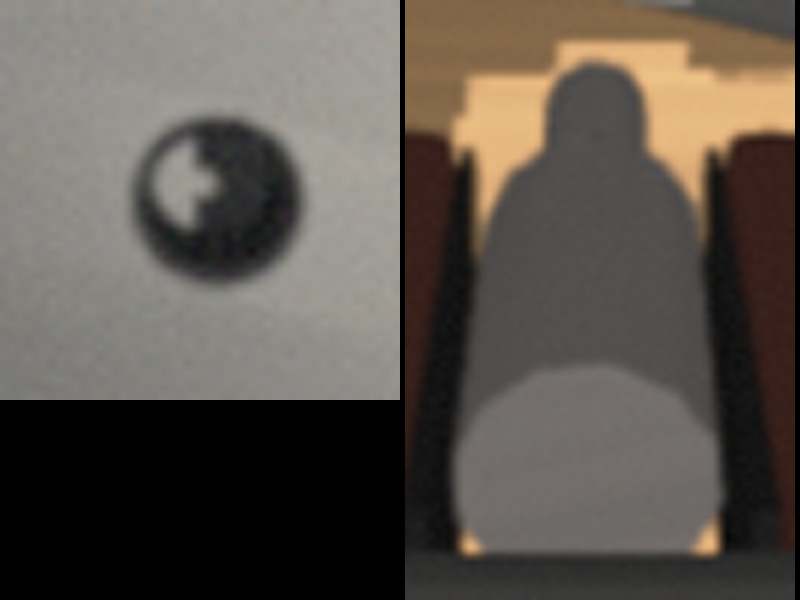

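```bash
python3 - <<'E'
from h import *
i=ctrl.camera_info("wrist"); a,r,s=tool(); print(a)
h=at("wrist",331.8,164.4,70,i); print("hole",h.round(2))
th=np.linspace(0,2*np.pi,72)
def sil(dx,dy,z,rad):
    q=np.array([proj("wrist",a+r.apply([dx+rad*np.cos(t),dy+rad*np.sin(t),z]),i) for t in th]); return q[:,0].min().round(1),q[:,0].max().round(1),q[:,1].min().round(1)
for dx in (-3,-1.5,0,1.5): print(dx,"foot",sil(dx,0,44.8,4),sil(dx,0,43,5),"head",sil(dx,0,-34.2,9))
print("y:",sil(0,1,43,5),sil(0,1,-34.2,9))
E
```

```text
[ 528.41217478 -189.24223629  164.50501939]
hole [ 579.46 -193.04   70.  ]
-3 foot (np.float64(319.0), np.float64(332.7), np.float64(256.9)) (np.float64(317.2), np.float64(334.4), np.float64(256.2)) head (np.float64(302.8), np.float64(349.3), np.float64(309.1))
-1.5 foot (np.float64(319.0), np.float64(332.7), np.float64(254.4)) (np.float64(317.2), np.float64(334.5), np.float64(253.7)) head (np.float64(302.7), np.float64(349.4), np.float64(305.6))
0 foot (np.float64(319.0), np.float64(332.7), np.float64(252.0)) (np.float64(317.2), np.float64(334.5), np.float64(251.2)) head (np.float64(302.6), np.float64(349.5), np.float64(302.0))
1.5 foot (np.float64(319.0), np.float64(332.7), np.float64(249.5)) (np.float64(317.2), np.float64(334.5), np.float64(248.7)) head (np.float64(302.5), np.float64(349.6), np.float64(298.3))
y: (np.float64(318.9), np.float64(336.2), np.float64(251.2)) (np.float64(305.2), np.float64(352.1), np.float64(302.0))
```

```bash
python3 -m creep '[{"translation":[20,1.5,0],"angular":[0,0,0],"jaw":0},{"translation":[40,3,0],"angular":[0,0,0],"jaw":0},{"translation":[53,3.7,0],"angular":[0,0,0],"jaw":0},{"translation":[53,3.7,10],"angular":[0,0,0],"jaw":0},{"translation":[53,3.7,25],"angular":[0,0,0],"jaw":0},{"translation":[53,3.7,36],"angular":[0,0,0],"jaw":0},{"translation":[53,3.7,42],"angular":[0,0,0],"jaw":0},{"translation":[53,3.7,42],"angular":[0,0,0],"jaw":0}]'
python3 - <<'E'
from h import *
for k in range(3):
    im,i=snap("wrist","w3"); a,r,s=tool(); print(a,s["orientation"])
b=cv2.resize(im[190:290,270:390],None,fx=6,fy=6,interpolation=cv2.INTER_CUBIC); cv2.imwrite("pics/c2.png",cv2.convertScaleAbs(b,alpha=1.8))
E
```

```text
t: 7.0
ee_pos: [581.6, -191.9, 122.0]
orientation: [-3.141, -0.009, 0.002]
ft_force: [-0.2, 1.0, 0.2]
width: 17.7
grasp_force: 29.9
[ 581.99498155 -192.0871059   122.55755235] [-3.14152621e+00 -9.18093582e-03  4.36085269e-04]
[ 582.2171614  -192.16141328  122.8692131 ] [3.14146542e+00 9.01867022e-03 4.56487287e-04]
[ 582.37224274 -192.19897498  123.09702021] [3.14130445e+00 9.12866098e-03 1.13811711e-03]
```

View pics/c2.png

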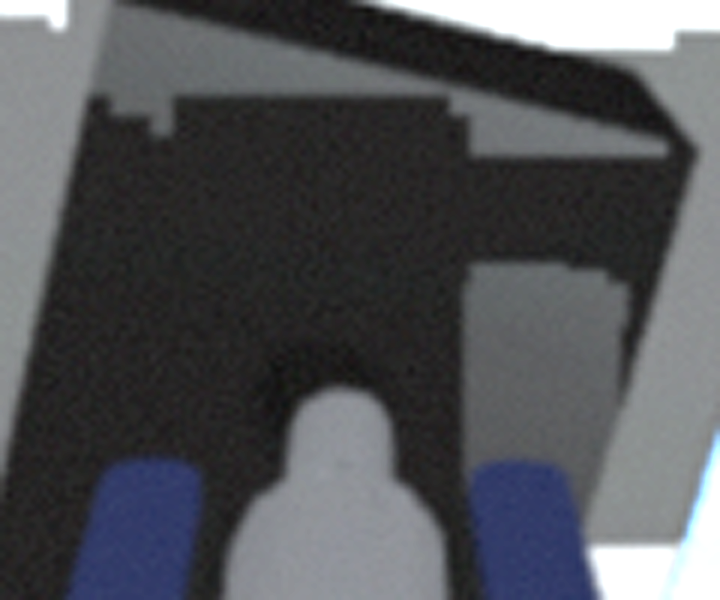

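```bash
python3 - <<'E'
import cv2,numpy as np
im=cv2.imread("pics/w3.png")
b=im[235:275,300:350].astype(float).mean(2); b=np.clip((b-8)*14,0,255).astype(np.uint8)
cv2.imwrite("pics/c3.png",cv2.resize(b,None,fx=14,fy=14,interpolation=cv2.INTER_CUBIC))
E
```

```text
(no output)
```

View pics/c3.png

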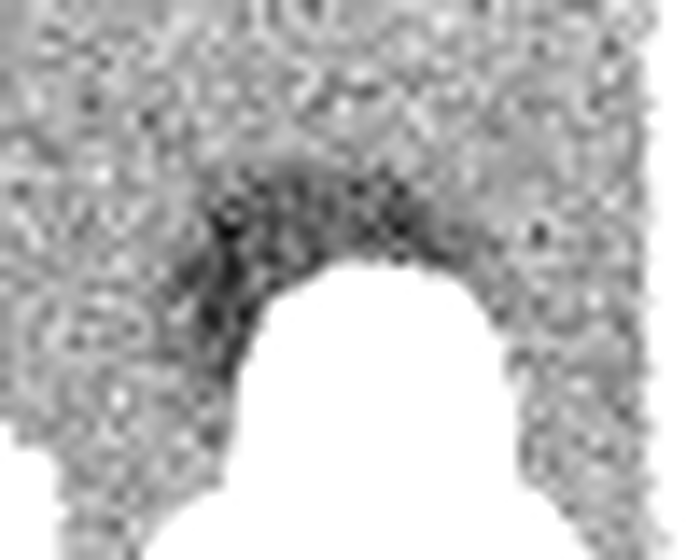

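```bash
python3 - <<'E'
from h import *
i=ctrl.camera_info("wrist"); a,r,s=tool(); print(a)
th=np.linspace(0,2*np.pi,90)
def sil(p,rad):
    q=np.array([proj("wrist",a+r.apply([p[0]+rad*np.cos(t),p[1]+rad*np.sin(t),p[2]]),i) for t in th]); return ((q-[299.5,234.5])*14).round(0)
def ext(q): return q[:,0].min(),q[:,0].max(),q[:,1].min(),q[:,1].max()
for dx in (-3,-2,-1): print("foot",dx,ext(sil([dx,0.4,44.8],4)),ext(sil([dx,.4,43.5],5)))
for hx,hy in ((-2,.4),(-1,.4),(0,.4),(-1,-1),(0,-1),(-2,-1)): print("hole",hx,hy,ext(sil([hx,hy,a[2]-70],6)))
E
```

```text
[ 582.37224274 -192.19897498  123.09702021]
foot -3 (np.float64(283.0), np.float64(475.0), np.float64(313.0), np.float64(494.0)) (np.float64(259.0), np.float64(499.0), np.float64(300.0), np.float64(527.0))
foot -2 (np.float64(283.0), np.float64(475.0), np.float64(290.0), np.float64(471.0)) (np.float64(259.0), np.float64(500.0), np.float64(277.0), np.float64(504.0))
foot -1 (np.float64(283.0), np.float64(475.0), np.float64(267.0), np.float64(449.0)) (np.float64(258.0), np.float64(500.0), np.float64(253.0), np.float64(482.0))
hole -2 0.4 (np.float64(240.0), np.float64(517.0), np.float64(186.0), np.float64(450.0))
hole -1 0.4 (np.float64(240.0), np.float64(517.0), np.float64(164.0), np.float64(428.0))
hole 0 0.4 (np.float64(239.0), np.float64(518.0), np.float64(142.0), np.float64(406.0))
hole -1 -1 (np.float64(207.0), np.float64(485.0), np.float64(164.0), np.float64(428.0))
hole 0 -1 (np.float64(207.0), np.float64(485.0), np.float64(142.0), np.float64(406.0))
hole -2 -1 (np.float64(207.0), np.float64(485.0), np.float64(186.0), np.float64(450.0))
```

The enhanced crop shows the hole centred about 3 px left of the pin's foot. I'm correcting y by -1.7 mm and descending gently.

```bash
python3 -m creep '[{"translation":[0.4,-1.7,0],"angular":[0,0,0],"jaw":0},{"translation":[0.4,-1.7,3],"angular":[0,0,0],"jaw":0},{"translation":[0.4,-1.7,6],"angular":[0,0,0],"jaw":0},{"translation":[0.4,-1.7,8],"angular":[0,0,0],"jaw":0},{"translation":[0.4,-1.7,10],"angular":[0,0,0],"jaw":0},{"translation":[0.4,-1.7,12],"angular":[0,0,0],"jaw":0},{"translation":[0.4,-1.7,14],"angular":[0,0,0],"jaw":0},{"translation":[0.4,-1.7,14],"angular":[0,0,0],"jaw":0}]'
```

```text
t: 8.15
ee_pos: [582.3, -190.3, 108.5]
orientation: [-3.141, -0.009, 0.001]
ft_force: [-0.2, -0.4, -0.5]
width: 18.0
grasp_force: 29.9
```

No contact force with the foot about 6 mm below the mouth, so it has entered. I'm pushing it home.

```bash
python3 -m creep '[{"translation":[0,0,5],"angular":[0,0,0],"jaw":0},{"translation":[0,0,10],"angular":[0,0,0],"jaw":0},{"translation":[0,0,15],"angular":[0,0,0],"jaw":0},{"translation":[0,0,19],"angular":[0,0,0],"jaw":0},{"translation":[0,0,22],"angular":[0,0,0],"jaw":0},{"translation":[0,0,24],"angular":[0,0,0],"jaw":0},{"translation":[0,0,26],"angular":[0,0,0],"jaw":0},{"translation":[0,0,26],"angular":[0,0,0],"jaw":0}]'
```

```text
t: 9.15
ee_pos: [582.4, -190.4, 82.6]
orientation: [-3.142, -0.009, 0.0]
ft_force: [0.7, 0.4, -0.6]
width: 17.2
grasp_force: 29.9
```

```bash
python3 -m creep '[{"translation":[0,0,1],"angular":[0,0,0],"jaw":0},{"translation":[0,0,2],"angular":[0,0,0],"jaw":0},{"translation":[0,0,3],"angular":[0,0,0],"jaw":0},{"translation":[0,0,3.5],"angular":[0,0,0],"jaw":0},{"translation":[0,0,4],"angular":[0,0,0],"jaw":0},{"translation":[0,0,4.5],"angular":[0,0,0],"jaw":0},{"translation":[0,0,4.5],"angular":[0,0,0],"jaw":0},{"translation":[0,0,4.5],"angular":[0,0,0],"jaw":0}]'
```

```text
t: 10.15
ee_pos: [582.6, -190.5, 79.6]
orientation: [3.141, 0.009, 0.001]
ft_force: [-4.6, -0.1, 12.1]
width: 17.4
grasp_force: 30.0
```

12 N of contact at the expected height means the pin is home. I'm releasing and rising.

```bash
python3 -m creep '[{"translation":[0,0,4],"angular":[0,0,0],"jaw":0.25},{"translation":[0,0,3],"angular":[0,0,0],"jaw":0.45},{"translation":[0,0,3],"angular":[0,0,0],"jaw":0.45},{"translation":[0,0,3],"angular":[0,0,0],"jaw":0.45},{"translation":[0,0,-20],"angular":[0,0,0],"jaw":0.45},{"translation":[0,0,-60],"angular":[0,0,0],"jaw":0.6},{"translation":[0,0,-110],"angular":[0,0,0],"jaw":1},{"translation":[0,0,-150],"angular":[0,0,0],"jaw":1}]'
python3 - <<'E'
from h import *
snap("wrist","w4")
a,r,s=tool(); print(a,s["width"],s["qpos"])
for l in ["pin_head","pin_tip","tongs_grip"]:
    for d in ctrl.look_for("wrist",l)[:2]: print(l,round(d["score"],2),np.round(d["rect"],1))
for z in (70,114): print(np.round(proj("wrist",[580.5,-191,z]),1))
E
```

```text
t: 11.15
ee_pos: [582.7, -190.5, 230.1]
orientation: [3.141, 0.009, 0.002]
ft_force: [-0.0, 0.2, -0.8]
width: 66.0
grasp_force: 0.0
[ 585.28611213 -191.32989382  235.58156615] 70.04717922994524 [-3.35281270e-01  3.91621048e-01  1.64654459e+00  1.18811699e-05
  1.09457377e+00  1.22964550e+00]
pin_head 0.88 [313.7 211.3 335.2 243.9]
pin_head 0.16 [  9.5 228.   27.4 307.6]
pin_tip 0.75 [310.1 210.7 337.1 242.1]
pin_tip 0.35 [134.3 163.7 168.8 195.5]
tongs_grip 0.64 [  0.8 225.7  24.8 315.9]
[326.2 220.2]
[326.4 232.6]
```

View pics/w4.png

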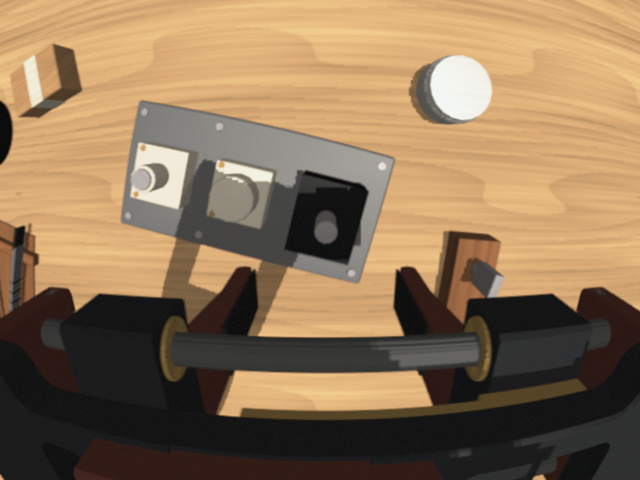

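The pin stands home in the isolator block (head at 325,228), the fuse is at (147,178), and the tongs are at the left edge. I'm moving over to the tongs with a half turn.

```bash
python3 -m creep '[{"translation":[-7,-30,0],"angular":[0,0,-0.18],"jaw":1},{"translation":[-15,-60,0],"angular":[0,0,-0.36],"jaw":1},{"translation":[-22,-90,0],"angular":[0,0,-0.54],"jaw":1},{"translation":[-30,-120,0],"angular":[0,0,-0.72],"jaw":1},{"translation":[-37,-150,0],"angular":[0,0,-0.9],"jaw":1},{"translation":[-45,-180,0],"angular":[0,0,-1.08],"jaw":1},{"translation":[-52,-210,0],"angular":[0,0,-1.26],"jaw":1},{"translation":[-60,-240,0],"angular":[0,0,-1.44],"jaw":1}]'
python3 - <<'E'
from h import *
print(delta([464,284,235]).round(1)); a,r,s=tool(); c,q=np.cos(np.radians(-17)),np.sin(np.radians(-17))
print(a,(r.inv()*R.from_matrix(np.array([[-c,-q,0],[-q,c,0],[0,0,-1]]))).as_rotvec())
E
```

```text
t: 12.35
ee_pos: [519.6, 50.1, 226.3]
orientation: [-2.348, -2.084, 0.004]
ft_force: [0.8, -0.2, 0.1]
width: 88.0
grasp_force: 0.0
[225.6 -83.1  -8.5]
[519.64737027  50.11219207 226.34634028] [-0.00310824 -0.00174992 -1.39323651]
```

```bash
python3 -m creep '[{"translation":[28,-10,0],"angular":[0,0,-0.175],"jaw":1},{"translation":[56,-21,0],"angular":[0,0,-0.35],"jaw":1},{"translation":[84,-31,0],"angular":[0,0,-0.525],"jaw":1},{"translation":[113,-42,0],"angular":[0,0,-0.7],"jaw":1},{"translation":[141,-52,0],"angular":[0,0,-0.875],"jaw":1},{"translation":[170,-62,0],"angular":[0,0,-1.05],"jaw":1},{"translation":[198,-73,0],"angular":[0,0,-1.225],"jaw":1},{"translation":[226,-83,-8],"angular":[0,0,-1.393],"jaw":1}]'
python3 - <<'E'
from h import *
im,i=snap("wrist","w5"); a,r,s=tool(); print(a,s["orientation"],s["qpos"][5])
for l in ["tongs_grip","rest","tongs_jaw"]:
    for d in ctrl.look_for("wrist",l)[:2]: print(l,round(d["score"],2),np.round(d["rect"],1))
E
```

```text
t: 13.35
ee_pos: [465.2, 284.0, 233.8]
orientation: [-0.464, -3.103, 0.005]
ft_force: [0.4, 0.1, -0.6]
width: 87.9
grasp_force: 0.0
[465.54720646 287.11619502 235.26477818] [-4.52835808e-01 -3.10665502e+00 -1.35616039e-04] -0.7520035557718544
tongs_grip 0.98 [287.5  87.  369.3 316.8]
rest 0.71 [269.5 101.8 390.  291.9]
tongs_jaw 0.86 [289.2  88.8 370.7 315.8]
```

View pics/w5.png

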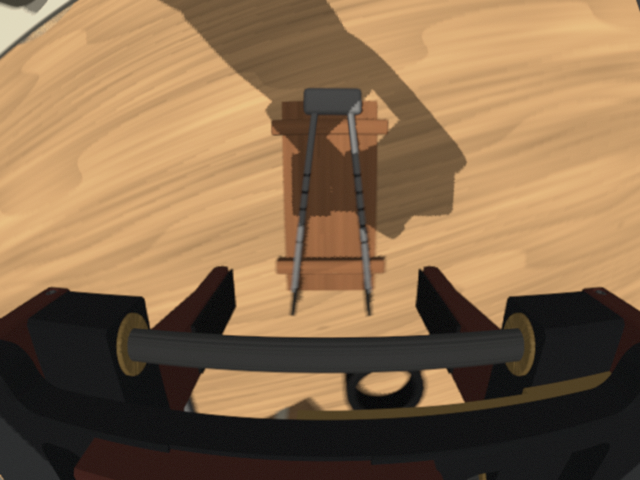

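The tongs lie nearly upright in the picture, with the head at (332,100) and the jaw tips at (293,314) and (369,313). I'm working out the grip point.

```bash
python3 - <<'E'
from h import *
i=ctrl.camera_info("wrist"); a,r,s=tool(); print(a)
for n,u,v,z in (("headback",332.5,89,36),("headfrontL",304,112,36),("headfrontR",361,112,36),("tipL",293,314,30),("tipR",369,313,30),("pegs L",304,195,35),("pegs R",360,190,35)):
    p=at("wrist",u,v,z,i); print(n,p.round(1),r.inv().apply(p-a).round(1))
E
```

```text
[466.12902667 283.41834527 234.73655752]
headback [354.3 325.3  36. ] [119.    6.9 198.9]
headfrontL [367.5 292.7  36. ] [ 96.5 -20.3 198.9]
headfrontR [383.6 344.7  36. ] [ 96.8  34.2 198.8]
tipL [565.8 214.7  30. ] [-116.   -35.3  204.6]
tipR [589.7 294.7  30. ] [-114.8   48.2  204.5]
pegs L [444.7 267.9  35. ] [ 15.5 -20.8 199.8]
pegs R [456.3 321.8  35. ] [ 20.6  34.1 199.7]
```

```bash
python3 -m creep '[{"translation":[3,6.7,30],"angular":[0,0,0],"jaw":1},{"translation":[3,6.7,75],"angular":[0,0,0],"jaw":1},{"translation":[3,6.7,120],"angular":[0,0,0],"jaw":1},{"translation":[3,6.7,160],"angular":[0,0,0],"jaw":1},{"translation":[3,6.7,190],"angular":[0,0,0],"jaw":1},{"translation":[3,6.7,210],"angular":[0,0,0],"jaw":1},{"translation":[3,6.7,222],"angular":[0,0,0],"jaw":1},{"translation":[3,6.7,224],"angular":[0,0,0],"jaw":1}]'
python3 -m creep '[{"translation":[0,0,2],"angular":[0,0,0],"jaw":1},{"translation":[0,0,2],"angular":[0,0,0],"jaw":0.9},{"translation":[0,0,2],"angular":[0,0,0],"jaw":0.8},{"translation":[0,0,2],"angular":[0,0,0],"jaw":0.7},{"translation":[0,0,2],"angular":[0,0,0],"jaw":0.65},{"translation":[0,0,2],"angular":[0,0,0],"jaw":0.59},{"translation":[0,0,2],"angular":[0,0,0],"jaw":0.59},{"translation":[0,0,2],"angular":[0,0,0],"jaw":0.59}]'
```

```text
t: 14.55
ee_pos: [465.6, 290.1, 11.3]
orientation: [-0.476, -3.104, 0.002]
ft_force: [-0.5, 1.0, 0.3]
width: 88.1
grasp_force: 0.0
t: 15.55
ee_pos: [466.4, 291.3, 10.6]
orientation: [0.474, 3.105, 0.001]
ft_force: [-0.5, -0.0, 5.7]
width: 51.8
grasp_force: 9.7
```

```bash
python3 -m creep '[{"translation":[0,0,0],"angular":[0,0,0],"jaw":0.59},{"translation":[0,0,-5],"angular":[0,0,0],"jaw":0.59},{"translation":[0,0,-15],"angular":[0,0,0],"jaw":0.59},{"translation":[0,0,-35],"angular":[0,0,0],"jaw":0.59},{"translation":[0,0,-60],"angular":[0,0,0],"jaw":0.59},{"translation":[0,0,-90],"angular":[0,0,0],"jaw":0.59},{"translation":[0,0,-110],"angular":[0,0,0],"jaw":0.59},{"translation":[0,0,-115],"angular":[0,0,0],"jaw":0.59}]'
python3 - <<'E'
from h import *
im,i=snap("wrist","w6"); a,r,s=tool(); print(a,s["orientation"],s["width"],s["grasp_force"])
for l in ["tongs_grip","tongs_jaw"]:
    for d in ctrl.look_for("wrist",l)[:1]: print(l,round(d["score"],2),np.round(d["rect"],1))
E
```

```text
t: 16.55
ee_pos: [466.7, 291.6, 126.8]
orientation: [0.473, 3.104, 0.003]
ft_force: [0.1, 0.2, -1.0]
width: 51.7
grasp_force: 7.5
[466.46142368 291.437544   126.49585454] [4.73439168e-01 3.10415270e+00 2.00603456e-03] 51.929751858993 7.5421231933250965
tongs_grip 0.63 [252.7  12.  399.4 408.1]
tongs_jaw 0.88 [251.   11.4 404.4 410.9]
```

View pics/w6.png

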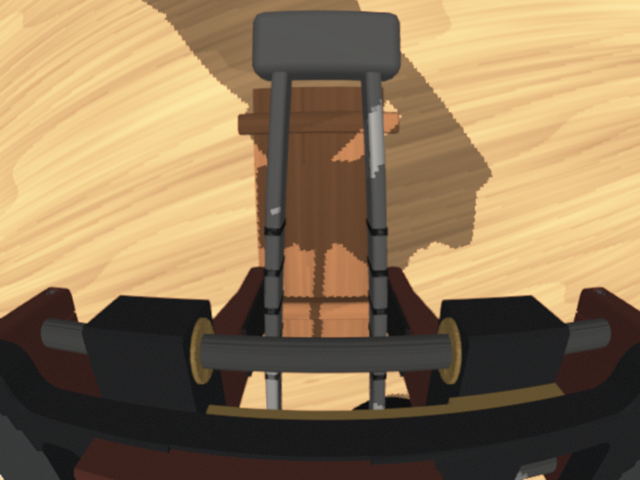

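The tongs are lifted: head at (326,45), arms squeezed between the fingers and symmetric about column 325. That was my tenth picture, so from here I work with numbers only.

```bash
python3 - <<'E'
from h import *
i=ctrl.camera_info("wrist"); a,r,s=tool()
for n,u,v,z in (("headback top",326,12.5,-25.4),("headfront top",326,78,-25.4),("headL",253,50,-22),("headR",400,50,-22)):
    p=at("wrist",u,v,a[2]-z,i); print(n,r.inv().apply(p-a).round(1))
gx=0; u=np.array([.970,-.242,0])
T=np.array([622,-25.5,a[2]])-u*100
print(T, delta(T).round(1),(r.inv()*R.from_matrix(np.array([[-.970,.242,0],[.242,.970,0],[0,0,-1]]))).as_rotvec())
im=ctrl.get_image("top")
for d in ctrl.look_for("top","fuse_center")[:1]: print(np.round(d["rect"],1),d["score"]); 
# steel cap/pin sanity: projected
print(np.round(proj("top",[622,-25.5,88]),1),np.round(proj("top",[622,-25.5,60]),1))
for d in ctrl.look_for("top","pin_head")[:1]: print(np.round(d["rect"],1),d["score"],np.round(proj("top",[580.6,-190.5,114]),1))
E
```

```text
headback top [118.    0.3 -25.4]
headfront top [ 92.4   0.3 -25.4]
headL [104.8 -27.  -22. ]
headR [104.9  28.  -22. ]
[525.          -1.3        124.92722979] [-143.7 -261.3    0. ] [-0.0002437  -0.00024051 -0.0582833 ]
[304.1 193.7 317.7 205.4] 0.64
[312.1 197.4] [312.1 200.5]
[389.7 209.7 401.4 222.2] 0.66 [398.9 215.6]
```

```bash
python3 -m creep '[{"translation":[-10,-20,0],"angular":[0,0,-0.01],"jaw":0.59},{"translation":[-35,-62,0],"angular":[0,0,-0.02],"jaw":0.59},{"translation":[-62,-108,0],"angular":[0,0,-0.03],"jaw":0.59},{"translation":[-88,-155,0],"angular":[0,0,-0.04],"jaw":0.59},{"translation":[-115,-202,0],"angular":[0,0,-0.05],"jaw":0.59},{"translation":[-135,-240,0],"angular":[0,0,-0.058],"jaw":0.59},{"translation":[-146,-258,0],"angular":[0,0,-0.058],"jaw":0.59},{"translation":[-148,-261,0],"angular":[0,0,-0.058],"jaw":0.59}]'
python3 - <<'E'
from h import *
import time
for k in range(2): im=ctrl.get_image("top"); ims=ctrl.get_image("side")
cv2.imwrite("pics/t7.png",im[:,:,::-1]); cv2.imwrite("pics/s7.png",ims[:,:,::-1])
for c in ("top","side"):
  for l in ("fuse_center","tongs_jaw"):
    for d in ctrl.look_for(c,l)[:1]: print(c,l,np.round(d["rect"],1),round(d["score"],2))
a,r,s=tool(); print(a,s["orientation"],s["width"])
for dy in (-31,-25,0,25,31):
    w=a+r.apply([-96-17,dy,-24.4]); print(dy,"jaw tip top",np.round(proj("top",w),1),np.round(proj("side",w),1))
print("fuse",np.round(proj("top",[622,-25.5,88]),1))
# cross profile through jaws in the top picture (tool y line at x=-105)
g=im.astype(int).mean(2)
for x in (-109,-101,-85):
  print(x,[int(g[int(round(v)),int(round(u))]) for u,v in (proj("top",a+r.apply([x,y,-24.4])) for y in range(-44,45,2))])
E
```

```text
t: 17.85
ee_pos: [529.3, -3.3, 124.5]
orientation: [-0.387, -3.117, 0.0]
ft_force: [0.4, -1.0, -1.2]
width: 52.1
grasp_force: 7.5
side fuse_center [340.8 237.9 357.8 259. ] 0.79
side tongs_jaw [242.4 202.2 362.9 234.8] 0.97
[529.314165    -1.33989217 125.14841087] [-3.81680819e-01 -3.11817116e+00 -2.83587894e-05] 51.82110760082938
-31 jaw tip top [330.  184.8] [360.8 219.3]
-25 jaw tip top [326.8 184.1] [360.4 217.8]
0 jaw tip top [313.6 180.9] [358.8 211.6]
25 jaw tip top [300.5 177.7] [357.2 205.6]
31 jaw tip top [297.3 177. ] [356.8 204.2]
fuse [312.1 197.4]
-109 [132, 52, 107, 148, 147, 145, 146, 142, 116, 77, 114, 145, 159, 158, 158, 157, 156, 155, 155, 156, 154, 154, 156, 154, 153, 152, 155, 153, 150, 150, 149, 147, 146, 146, 147, 149, 145, 147, 146, 144, 144, 141, 142, 142, 138]
-101 [60, 118, 149, 145, 146, 147, 145, 109, 67, 99, 157, 162, 163, 162, 162, 163, 162, 160, 160, 161, 157, 161, 160, 160, 160, 162, 161, 160, 157, 160, 160, 160, 158, 157, 159, 155, 155, 154, 154, 155, 155, 155, 151, 154, 151]
-85 [147, 146, 146, 145, 142, 107, 67, 85, 131, 170, 175, 174, 173, 174, 172, 173, 174, 171, 171, 171, 171, 170, 170, 168, 170, 170, 169, 168, 167, 166, 169, 167, 168, 165, 169, 165, 166, 165, 165, 164, 167, 165, 166, 162, 164]
```

The lateral offset is about -1 mm. I'm descending so the jaws straddle the barrel.

```bash
python3 -m creep '[{"translation":[0,-1,8],"angular":[0,0,0],"jaw":0.59},{"translation":[0,-1,20],"angular":[0,0,0],"jaw":0.59},{"translation":[0,-1,34],"angular":[0,0,0],"jaw":0.59},{"translation":[0,-1,48],"angular":[0,0,0],"jaw":0.59},{"translation":[0,-1,60],"angular":[0,0,0],"jaw":0.59},{"translation":[0,-1,68],"angular":[0,0,0],"jaw":0.59},{"translation":[0,-1,71],"angular":[0,0,0],"jaw":0.59},{"translation":[0,-1,71],"angular":[0,0,0],"jaw":0.59}]'
python3 - <<'E'
from h import *
im=ctrl.get_image("side"); im=ctrl.get_image("side"); im=ctrl.get_image("side")
for l in ("fuse_center","tongs_jaw"):
    for d in ctrl.look_for("side",l)[:1]: print(l,np.round(d["rect"],1),round(d["score"],2))
a,r,s=tool(); print(a,r.inv().apply(np.array([622,-25.5,60])-a),s["ft_force"],s["width"])
E
```

```text
t: 19.25
ee_pos: [529.3, -3.1, 54.1]
orientation: [-0.384, -3.118, 0.0]
ft_force: [0.3, -0.1, -1.1]
width: 51.8
grasp_force: 7.5
fuse_center [343.6 238.8 357.8 248.7] 0.54
tongs_jaw [244.5 234.9 362.1 263.7] 0.8
[529.5162266   -3.11078498  54.56667022] [-95.15688961   0.69280536  -5.36029338] [-0.03929656 -0.33665353 -0.44435121] 51.80353698218083
```

No contact. I'm squeezing slowly.

```bash
python3 -m creep '[{"translation":[0,0.4,0],"angular":[0,0,0],"jaw":0.57},{"translation":[0,0.4,0],"angular":[0,0,0],"jaw":0.55},{"translation":[0,0.4,0],"angular":[0,0,0],"jaw":0.53},{"translation":[0,0.4,0],"angular":[0,0,0],"jaw":0.51},{"translation":[0,0.4,0],"angular":[0,0,0],"jaw":0.49},{"translation":[0,0.4,0],"angular":[0,0,0],"jaw":0.48},{"translation":[0,0.4,0],"angular":[0,0,0],"jaw":0.47},{"translation":[0,0.4,0],"angular":[0,0,0],"jaw":0.47}]'
python3 -m creep '[{"translation":[0,0,0],"angular":[0,0,0],"jaw":0.46},{"translation":[0,0,0],"angular":[0,0,0],"jaw":0.45},{"translation":[0,0,0],"angular":[0,0,0],"jaw":0.44},{"translation":[0,0,0],"angular":[0,0,0],"jaw":0.42},{"translation":[0,0,0],"angular":[0,0,0],"jaw":0.4},{"translation":[0,0,0],"angular":[0,0,0],"jaw":0.35},{"translation":[0,0,0],"angular":[0,0,0],"jaw":0.3},{"translation":[0,0,0],"angular":[0,0,0],"jaw":0.3}]'
```

```text
t: 20.5
ee_pos: [529.3, -2.7, 54.2]
orientation: [-0.384, -3.118, 0.0]
ft_force: [0.4, -0.0, -1.4]
width: 41.3
grasp_force: 10.0
t: 21.5
ee_pos: [529.3, -2.7, 54.2]
orientation: [0.384, 3.118, 0.0]
ft_force: [0.7, -0.2, -1.9]
width: 39.5
grasp_force: 30.0
```

The width stopped at 39.5 mm under 30 N with no side force, so the jaws are on the barrel. I'm pulling straight up.

```bash
python3 -m creep '[{"translation":[0,0,-2],"angular":[0,0,0],"jaw":0.3},{"translation":[0,0,-6],"angular":[0,0,0],"jaw":0.3},{"translation":[0,0,-12],"angular":[0,0,0],"jaw":0.3},{"translation":[0,0,-20],"angular":[0,0,0],"jaw":0.3},{"translation":[0,0,-30],"angular":[0,0,0],"jaw":0.3},{"translation":[0,0,-42],"angular":[0,0,0],"jaw":0.3},{"translation":[0,0,-55],"angular":[0,0,0],"jaw":0.3},{"translation":[0,0,-68],"angular":[0,0,0],"jaw":0.3}]'
python3 -m creep '[{"translation":[0,0,-12],"angular":[0,0,0],"jaw":0.3},{"translation":[0,0,-25],"angular":[0,0,0],"jaw":0.3},{"translation":[0,0,-40],"angular":[0,0,0],"jaw":0.3},{"translation":[0,0,-53],"angular":[0,0,0],"jaw":0.3},{"translation":[0,0,-64],"angular":[0,0,0],"jaw":0.3},{"translation":[0,0,-71],"angular":[0,0,0],"jaw":0.3},{"translation":[0,0,-74],"angular":[0,0,0],"jaw":0.3},{"translation":[0,0,-74],"angular":[0,0,0],"jaw":0.3}]'
python3 - <<'E'
from h import *
im,i=snap("side","s9")
for l in ("fuse_center","tongs_jaw","pin_head"):
    for d in ctrl.look_for("side",l)[:2]: print(l,np.round(d["rect"],1),round(d["score"],2))
a,r,s=tool(); print(a,s["width"],s["grasp_force"])
for z in (a[2]+6.4+28,a[2]+6.4-28): print(np.round(proj("side",[622,-25.5,z]),1))
print("seated",np.round(proj("side",[622,-25.5,88]),1)); print("pin",np.round(proj("side",[580.6,-190.5,114]),1),np.round(proj("side",[580.6,-190.5,70]),1))
E
```

```text
t: 22.5
ee_pos: [529.4, -2.7, 123.3]
orientation: [0.383, 3.118, 0.0]
ft_force: [-0.3, -0.2, -1.6]
width: 39.9
grasp_force: 30.0
t: 23.5
ee_pos: [529.2, -2.7, 196.1]
orientation: [-0.384, -3.118, -0.0]
ft_force: [-0.3, -0.4, -2.6]
width: 39.1
grasp_force: 30.0
fuse_center [345.1 173.2 358.9 201.2] 0.63
fuse_center [357.4 274.2 367.5 299.7] 0.24
tongs_jaw [314.8 246.1 400.6 351.1] 0.6
tongs_jaw [237.9 171.8 366.  199.1] 0.57
pin_head [357.4 274.9 368.4 299.5] 0.73
[529.0334398   -2.70266558 195.75216884] 39.61652585635128 29.997190833091736
[351.9 174. ]
[350.6 200.7]
seated [348.7 239.2]
pin [359.9 276.7] [358.6 297.2]
```

The fuse is up with the jaws, at rows 173–201 where 174–201 was predicted, about 14 cm above its seat. The pin is still home. I'm handing in.

```bash
python3 -c "
from workcell import ctrl
print(ctrl.close_job())"
```

```text
the job is handed in; nothing more can be done
None
```

The job is handed in at about 24 s of the 67 s: the lock-out pin is home in the isolator and released, and the tongs hold the fuse about 14 cm above its seat; no verdict was returned.

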